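# Prove the slide lock of the power module chassis

### The arm

A 6-joint arm with a two-finger parallel gripper is mounted at the origin on a cart in front of the work surface, level with it; the furniture and walls round the work are solid. World frame = base frame: x ahead of the robot, y to its left, z up, the work surface at z = 0. Lengths are in mm, angles in degrees, forces in N, time in s.
With the tool pointing down it reaches from about 350 to 850 mm from the base axis. Payload 8.1 kg.
Tool frame: the origin (TCP) lies at the very end of the fingers, on their centre line; the grasp point (between the pads) lies 19 mm behind it (tcp_to_grasp is the distance from the TCP to the grasp point, in mm); z points along the fingers, x is the direction in which the jaws open and shut, and the axes are right-handed (so a half turn about z gives the same grasp; the last joint's range is limited). The gripper opens to 85 mm and grips with 20 to 120 N. Pads are 22 mm wide; open, the fingers measure 114 mm over their backs; the gripper's body (76 mm by 85 mm) begins 54 mm behind the grasp point. The pads swing forward as they close: fully open they stand 13 mm farther back than shut.
Start: joints at [70.451, 7.471, 85.268, -0, 87.261, -4.893], TCP at [151.789, 580.487, 231.292] pointing down, gripper open.
Joint ranges: [-169.43, 169.43], [-51.17, 129.36], [1.28, 143.12], [-76.62, 256.62], [0, 156.53], [-152.29, 152.29]. Speed limits (degrees/s): [136.94, 136.94, 159.86, 180, 180, 180].

### API

Orientations are given as [roll, pitch, yaw] about the fixed x, y, z axes, in that order (R = Rz(yaw) Ry(pitch) Rx(roll)).
In Python, from bench import * gives the robot as it stands. The module is installed in compiled form; this text tells all that it offers.
- The arm moves only by the tool apply_moves, never from a script. Its argument "targets" is text: rows parted by semicolons, each of 7 numbers parted by spaces: the turn, a rotation vector about the tool's x, y, z in rad, then the shift along the tool's x, y, z in cm, then the finger opening in cm, from 0 to 8.54. A call has exactly 5 rows; each row is the pose to reach, as a shift and turn from the pose commanded when the call began, along the tool's axes at that moment; what a row does not reach only later rows make up. A row lasts 1/10 s, in which the tool goes at most 50 mm and 8.59 degrees, less where a joint would pass 70% of its speed; a pose out of reach is approached as far as the arm can. A call with a gripper value outside its range is refused whole. The fingers move at their own pace and stop on an object; "force" is the grip in N (left out, the last holds). Time passes only in rows, so rows that repeat a pose let the fingers close, or fill a call up. It gives the time, the measured TCP pose, the force and the opening at its end, in the units of the state.
- sense(): the state, without advancing time (a new reading comes with each control period).
- snapshot(name): name is "side" or "top"; returns the picture (420x560x3 uint8, red, green, blue); there is no depth.
- camera_model(name): a dict with "fx", "fy", "cx", "cy" (pixels), "position" and "attitude" of the camera in the world. Camera axes: x right, y up, looking along -z (the intrinsics and any distortion apply to the point x, -y, -z); pixel columns grow to the right and rows downward; lengths in mm; the calibration is good to about 2 mm. A picture is of the moment at which its call begins. camera_model takes no time and is no camera call.
- hand_in(): hands the job in, once; it reports no verdict.
Trained networks look in the newest picture that a camera, given by its name, has taken for a name from the list of things; names that differ only in an ending like _2 or _b are one class to them, and where a whole thing is asked for, a point or a joint stands for the part that bears it (a point fixed in the world has none). Each returns a list of dicts, best first, with "confidence" (0 to 1); they miss things now and then, are a little off and sometimes report something else, mostly with a low value. They report only what shows in the picture. A call takes as long as a camera call.
- recognise(camera, query): "at" ([row, column] in pixels, amid what is visible of it).
- place_of(camera, query): "at" ([row, column] in pixels: a listed point, or the origin of a listed thing).
The state is a dict: "time": time; "joint_pos": joint angles; "qd": joint speeds; "joint_efforts": joint torques, N m; "tool_pos": TCP position; "tcp_rot": TCP orientation; "ft_force": force on the tool from outside, world axes, zero at the start; "wrist_torque": the same for the moment, N m; "finger_gap": finger opening in mm.
Only numpy, scipy, OpenCV 4.12 (cv2) and the standard library are available. Lean on these libraries where they do the work, as an engineer would, in place of code of your own. Each camera call takes 0.05 s, during which the arm holds its last target. There are 200 camera calls.

### The job

Check the slides of the chassis that carries the black power module: pull it out by its handle until it locks and stays out by itself, let go, then press its yellow release pad down and, keeping it pressed, slide the chassis fully home again. Leave the chassis with the two capacitors shut.

Things in the scene. Friction and masses are not known exactly. Their poses are not given: they have to be found in the camera images.
- module_chassis (a joint): How far the chassis with the black power module (34x92x30 mm) is out of its fixed grey rack (160 deep, 146 wide, 60 high), in m: 0 home, end stop 0.094; starts at 0 to 0.045. At 0.088 a sprung nose snaps behind a catch and locks it out with up to 6 mm of play; it cannot go back until the release pad is pressed. Sliding takes 2 N, snapping past the catch about 6 N.
- module_handle (a point): Middle of the black bar handle of the power module chassis: round level bar 12 mm thick, 60 mm long between its bends, 50 mm above the bench, 39 mm clear in front of the white front panel (146 wide, top 66 mm above the bench). Moves with the chassis. Axes: x points into the rack (the chassis pulls out along -x), y along the bar, z up.
- module_pad (a point): Middle of the top of the yellow release pad, on the power module chassis just behind its front panel: 46 mm (x) by 60 mm (y), 74 mm above the bench, same axes as the handle. Lip 8 mm high on its rear (+x) edge, 23 mm from here, to push against. Sprung: 3 N to start, 7 N at its stop 9 mm down; unlocks over 6 mm down. Hold it down at least for the first 15 mm of pushing home. Moves with the chassis.
- capacitor_chassis (a joint): How far the other, otherwise identical chassis (carrying two dark upright capacitors, 30 mm across, 45 mm high) is out of its own rack, in m: 0 home, where it starts and must stay. The two racks stand side by side, either one at the left.

How it is judged (in metres and radians):
On the way:
1. the chassis with the power module is locked out and let go (value of joint module_chassis above 0.0868 m and contact force between the fingers and anything else below 0.5 N), for 0.2 s.
At the end, for the whole second after the job is handed in: The chassis with the power module is home again (within 10 mm) after having been locked out and let go; the chassis with the capacitors is home too (within 10 mm) (value of joint each of module_chassis, capacitor_chassis below 0.01 m); the robot touches nothing.
It fails at once if the chassis with the capacitors is pulled out by more than 15 mm (value of joint capacitor_chassis above 0.015 m).
It also fails if it takes over 45 s, if anything falls off the work surface, if the arm or the gripper's body presses on something with over 40 N, if the wrist force passes 120 N, or if a joint passes its speed limit or range.

## Working session

There is one attempt and no reset: what is moved stays moved. The work goes in short steps, Python scripts to look and compute and a tool call to move; the robot and the scene stay as the last step left them, time stands still between calls to the robot, and variables do not carry over. Pictures are saved under pics/ and viewed, about 8 in all and at most 12, crops included, and the job is handed in when it is done.

Besides the shell and the picture viewer there is one more tool, called after ">>>" by a JSON object that holds its "fn" and its "kwargs". apply_moves: Moves the arm, as the interface text tells. Its arguments: {"type":"object","properties":{"targets":{"type":"string"},"force":{"type":"number"}},"required":["targets"]}

```bash
mkdir -p pics; python3 - <<'E'
from bench import *
import cv2,numpy as np
s=sense();print({k:np.round(v,3).tolist() for k,v in s.items()})
for c in("side","top"):
    im=snapshot(c);cv2.imwrite(f"pics/{c}0.png",im[:,:,::-1]);print(c,camera_model(c))
    for q in("module_handle","module_pad"):print(q,place_of(c,q)[:3])
    for q in("module_chassis","capacitor_chassis"):print(q,recognise(c,q)[:3])
E
```

```text
{'time': 0.0, 'joint_pos': [70.452, 7.515, 85.33, -0.0, 87.263, -4.893], 'qd': [0.027, 0.031, -0.094, 0.059, 0.024, 0.004], 'joint_efforts': [-0.002, -56.942, -50.054, -0.001, 0.015, 0.0], 'tool_pos': [151.594, 579.957, 230.242], 'tcp_rot': [-179.991, 0.107, 75.345], 'ft_force': [0.229, 0.395, -0.314], 'wrist_torque': [-0.005, -0.007, -0.006], 'finger_gap': 85.115}
side {'fx': 405.6427514708541, 'fy': 405.6427514708541, 'cx': 281.3173065527485, 'cy': 206.39521264985638, 'position': array([492.7442833 , 423.93132579, 841.20393052]), 'attitude': array([  27.07954163,   -0.63715821, -164.85689712])}
module_handle [{'at': [170.1, 334.5], 'confidence': 0.96}]
module_pad [{'at': [162.2, 302.6], 'confidence': 0.61}]
module_chassis [{'at': [168.1, 287.1], 'confidence': 0.55}]
capacitor_chassis [{'at': [253.6, 228.2], 'confidence': 0.72}]
top {'fx': 480.61574688561876, 'fy': 480.61574688561876, 'cx': 281.4106594545057, 'cy': 199.77958405944992, 'position': array([535.36113646,  39.01026394, 914.26625135]), 'attitude': array([ 1.47712149e+00,  1.24820031e-02, -8.96542994e+01])}
module_handle [{'at': [227.1, 349.8], 'confidence': 0.76}]
module_pad [{'at': [191.7, 348.1], 'confidence': 0.97}]
module_chassis [{'at': [170.1, 344.7], 'confidence': 0.64}]
capacitor_chassis [{'at': [142.3, 219.3], 'confidence': 0.89}, {'at': [168.6, 343.1], 'confidence': 0.19}]
```

View pics/side0.png

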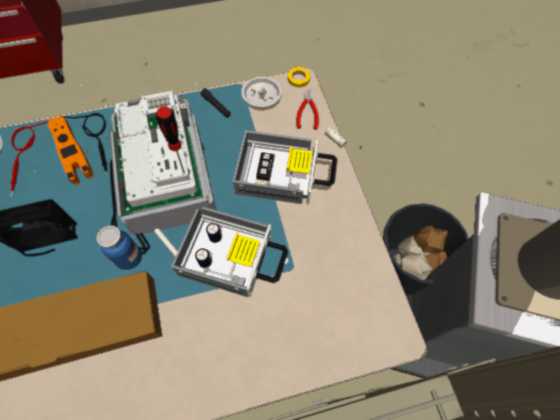

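View pics/top0.png

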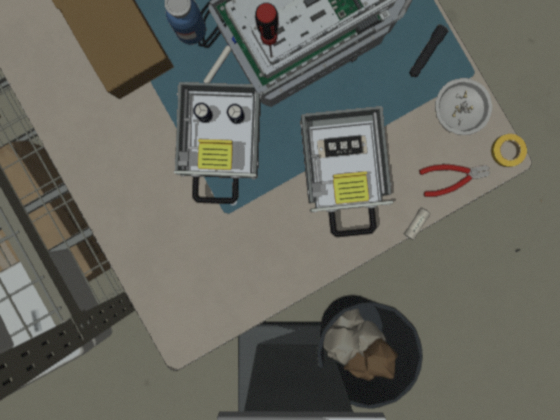

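The side view shows the module chassis at about (165,275), handle bar near (170,330), pad (160,300). The capacitor chassis is at about (253,225). In the top view the module chassis is the right one: pad (187,350), bar (232,354), with the black module at (146,343). The capacitor chassis is on the left at about (140,218).

```bash
cat > h.py <<'E'
from bench import *
import cv2,numpy as np
from scipy.spatial.transform import Rotation as R
def rot(c): return R.from_euler('xyz',camera_model(c)['attitude'],degrees=True).as_matrix()
def bp(c,rc,z):
    m=camera_model(c);d=rot(c)@np.array([(rc[1]-m['cx'])/m['fx'],-(rc[0]-m['cy'])/m['fy'],-1])
    return m['position']+d*(z-m['position'][2])/d[2]
def pj(c,p):
    m=camera_model(c);v=rot(c).T@(np.array(p)-m['position'])
    return np.array([m['cy']-m['fy']*v[1]/-v[2],m['cx']+m['fx']*v[0]/-v[2]])
E
python3 - <<'E'
from h import *
for c,h,p in(("side",[170.1,334.5],[162.2,302.6]),("top",[227.1,349.8],[191.7,348.1])):print(c,bp(c,h,50),bp(c,p,74))
for c in("side","top"):
    im=snapshot(c)[:,:,::-1].copy()
    hsv=cv2.cvtColor(im,cv2.COLOR_BGR2HSV)
    m=cv2.inRange(hsv,(22,150,120),(34,255,255));m=cv2.morphologyEx(m,cv2.MORPH_CLOSE,np.ones((5,5)))
    for k in cv2.findContours(m,0,2)[0]:
        if cv2.contourArea(k)>200:
            r=cv2.minAreaRect(k);q=[bp(c,b[::-1],74) for b in cv2.boxPoints(r)];print(c,np.round(r[0]),np.round(bp(c,r[0][::-1],74)),[round(np.degrees(np.arctan2(*(q[i+1]-q[i])[1::-1])),1) for i in range(2)],[round(np.linalg.norm(q[i+1]-q[i])) for i in range(2)])
im=snapshot("top")[100:250,290:410,::-1];cv2.imwrite("pics/t1.png",cv2.resize(im,None,fx=4,fy=4,interpolation=2))
E
```

```text
side [496.5352198  -91.98319227  50.        ] [569.99403336 -77.59454404  74.        ]
top [509.29914768 -83.79894275  50.        ] [571.87084585 -77.26809958  74.        ]
side [243. 250.] [636. 159.  74.] [np.float64(-89.9), np.float64(174.9)] [60, 54]
side [299. 160.] [579. -82.  74.] [np.float64(-82.8), np.float64(-175.3)] [67, 53]
side [298.  76.] [ 642. -327.   74.] [np.float64(-164.2), np.float64(103.4)] [54, 65]
top [510. 150.] [ 647. -360.   74.] [np.float64(-89.7), np.float64(179.6)] [54, 53]
```

View pics/t1.png

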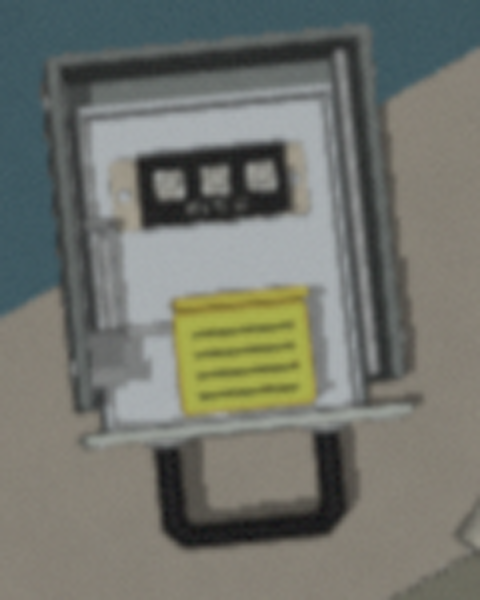

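```bash
python3 - <<'E'
from h import *
f=lambda x,y,z:bp("top",[100+(y-1.5)/4,290+(x-1.5)/4],z)
a=lambda p,q:(np.degrees(np.arctan2(q[1]-p[1],q[0]-p[0])),np.linalg.norm(q-p))
print("bar",f(255,529,50)); print("pad",f(247,352,74))
for n,p,q,z in(("rackL",(78,410),(45,60),60),("rackR",(405,380),(365,35),60),("panel",(85,440),(415,403),66),("bar",(180,535),(335,522),50),("padback",(177,302),(310,292),74),("padfr",(187,412),(316,402),74)):print(n,a(f(*p,z),f(*q,z)))
print("panelmid",f(250,421,66),"rackfront",f(78,410,60),f(405,380,60))
s=sense();print(s['tool_pos'],s['tcp_rot'])
E
```

```text
bar [500.77315013 -90.23849789  50.        ]
pad [579.04202292 -82.98146925  74.        ]
rackL (np.float64(5.646347591682183), np.float64(156.9941972584241))
rackR (np.float64(6.622703750790456), np.float64(155.12807474252918))
panel (np.float64(-83.25929128223326), np.float64(146.58127590878706))
bar (np.float64(-84.8675480868199), np.float64(69.84764460499193))
padback (np.float64(-85.3491018991016), np.float64(58.40904114679541))
padfr (np.float64(-85.22198312028131), np.float64(56.57922536502152))
panelmid [548.98940818 -85.53613842  66.        ] rackfront [553.51405942  -9.96516674  60.        ] [ 567.73149014 -155.28715567   60.        ]
[151.78035455 580.49245598 231.31360158] [-1.79997879e+02 -2.63916114e-04  7.53452279e+01]
```

```bash
cat >> h.py <<'E'
def rel(p,yaw,roll=180,pitch=0):
    s=sense();A=R.from_euler('xyz',s['tcp_rot'],degrees=True);B=R.from_euler('xyz',[roll,pitch,yaw],degrees=True)
    print('t',s['time'],'pos',np.round(s['tool_pos'],1),np.round(s['tcp_rot'],1),'F',np.round(s['ft_force'],1),'gap',round(s['finger_gap'],1))
    print('rel',np.round((A.inv()*B).as_rotvec(),3),np.round(A.inv().apply(np.array(p)-s['tool_pos'])/10,2))
E
python3 -c "
from h import *
rel([501,-90,150],6)"
```

```text
t 0.65 pos [151.8 580.5 231.3] [-180.    -0.    75.3] F [ 0.9 -0.1  0.3] gap 85.9
rel [-0.    0.    1.21] [-56.03  50.75   8.13]
```

>>> {"fn": "apply_moves", "kwargs": {"targets": "0 0 1.21 -56 50.8 8.1 4; 0 0 1.21 -56 50.8 8.1 4; 0 0 1.21 -56 50.8 8.1 4; 0 0 1.21 -56 50.8 8.1 4; 0 0 1.21 -56 50.8 8.1 4", "force": 40}}

```text
time: 1.15
tool_pos: [267.3, 358.5, 204.6]
tcp_rot: [-180.0, -0.0, 32.1]
ft_force: [1.1, 0.8, 0.4]
finger_gap: 40.1
```

```bash
python3 -c "
from h import *
rel([501,-90,150],6)"
```

```text
t 1.15 pos [267.3 358.5 204.6] [-180.    -0.    32.1] F [1.1 0.8 0.4] gap 40.1
rel [-0.    -0.001  0.455] [-4.   50.42  5.45]
```

>>> {"fn": "apply_moves", "kwargs": {"targets": "0 0 0.455 -4 50.4 5.4 4; 0 0 0.455 -4 50.4 5.4 4; 0 0 0.455 -4 50.4 5.4 4; 0 0 0.455 -4 50.4 5.4 4; 0 0 0.455 -4 50.4 5.4 4"}}

```text
time: 1.65
tool_pos: [383.6, 138.5, 178.4]
tcp_rot: [-180.0, -0.1, 6.3]
ft_force: [0.7, 0.6, 0.6]
finger_gap: 40.2
```

```bash
python3 -c "
from h import *
rel([501,-90,150],6)"
```

```text
t 1.65 pos [383.6 138.5 178.4] [-1.8e+02 -1.0e-01  6.3e+00] F [0.7 0.6 0.6] gap 40.2
rel [-0.    -0.002  0.005] [ 9.16 23.99  2.85]
```

>>> {"fn": "apply_moves", "kwargs": {"targets": "0 0 0.005 9.2 24 2.8 4; 0 0 0.005 9.2 24 2.8 4; 0 0 0.005 9.2 24 2.8 4; 0 0 0.005 9.2 24 2.8 4; 0 0 0.005 9.2 24 2.8 4"}}

```text
time: 2.15
tool_pos: [497.5, -82.8, 151.1]
tcp_rot: [180.0, -0.1, 6.0]
ft_force: [0.5, 0.9, -0.0]
finger_gap: 39.9
```

```bash
python3 - <<'E'
from h import *
rel([501,-90,31],6)
s=sense();im={c:snapshot(c)[:,:,::-1].copy() for c in("side","top")}
print([place_of("side",q) for q in("module_handle","module_pad")])
x=[]
for c,(r,k) in(("side",(90,220)),("top",(100,280))):
    I=cv2.resize(im[c][r:r+150,k:k+150],None,fx=2.6,fy=2.6,interpolation=2)
    for p in([501,-90,50],[507,-90-(-0),31]):pass
    q=(pj(c,[501,-90,50])-[r,k])*2.6;cv2.circle(I,(int(q[1]),int(q[0])),4,(0,0,255),1);x.append(I)
cv2.imwrite("pics/h2.png",np.hstack(x))
E
```

```text
t 2.15 pos [497.5 -82.8 151.1] [ 1.8e+02 -1.0e-01  6.0e+00] F [ 0.5  0.9 -0. ] gap 39.9
rel [ 0.    -0.001 -0.   ] [ 0.26  0.75 12.01]
[[{'at': [170.6, 334.1], 'confidence': 0.66}], [{'at': [161.2, 303.9], 'confidence': 0.57}, {'at': [169.7, 332.0], 'confidence': 0.19}]]
```

View pics/h2.png

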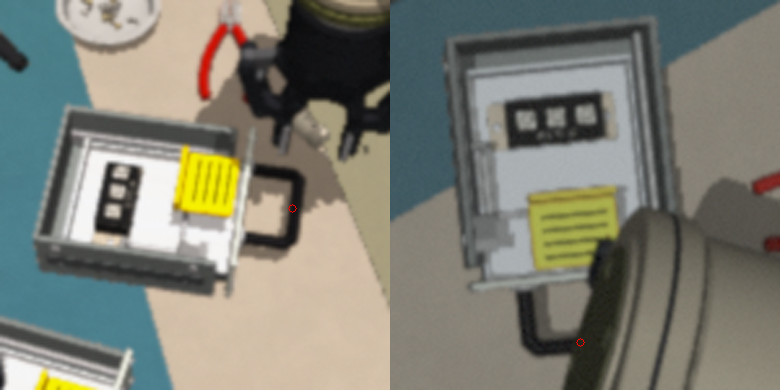

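The overlay puts my bar estimate within about 3 mm of the bar middle in the side view (bar middle at crop (296,208), estimate at (292,208)). I'll shift slightly and descend around the bar.

>>> {"fn": "apply_moves", "kwargs": {"targets": "0 0 0 -0.2 0.1 2.5 4; 0 0 0 -0.2 0.1 5 4; 0 0 0 -0.2 0.1 7.5 4; 0 0 0 -0.2 0.1 10 4; 0 0 0 -0.2 0.1 11.9 4"}}

```text
time: 2.85
tool_pos: [494.1, -80.1, 31.0]
tcp_rot: [-180.0, 0.0, 6.1]
ft_force: [0.1, -0.5, -0.3]
finger_gap: 40.0
```

>>> {"fn": "apply_moves", "kwargs": {"targets": "0 0 0 0 0 0 0; 0 0 0 0 0 0 0; 0 0 0 0 0 0 0; 0 0 0 0 0 0 0; 0 0 0 0 0 0 0", "force": 40}}

```text
time: 3.35
tool_pos: [495.1, -80.8, 32.8]
tcp_rot: [-179.9, -0.0, 6.0]
ft_force: [-1.2, 6.8, -3.2]
finger_gap: 10.4
```

>>> {"fn": "apply_moves", "kwargs": {"targets": "0 0 0 -1 0 0 0; 0 0 0 -2 0 0 0; 0 0 0 -3 0 0 0; 0 0 0 -4 0 0 0; 0 0 0 -5 0 0 0"}}

```text
time: 3.85
tool_pos: [445.2, -86.1, 32.8]
tcp_rot: [-179.9, -0.1, 6.0]
ft_force: [0.4, 6.7, -3.8]
finger_gap: 10.8
```

```bash
python3 - <<'E'
from h import *
im=snapshot("side")[90:240,220:390,::-1];cv2.imwrite("pics/p3.png",cv2.resize(im,None,fx=3,fy=3,interpolation=2))
s=sense();print(s['tool_pos'],s['ft_force'],s['finger_gap'])
print(place_of("side","module_pad"))
E
```

```text
[443.95791669 -86.17088984  32.77981403] [-2.51253616  7.4371387  -0.82426914] 10.459078811264726
[{'at': [161.6, 326.0], 'confidence': 0.65}]
```

View pics/p3.png

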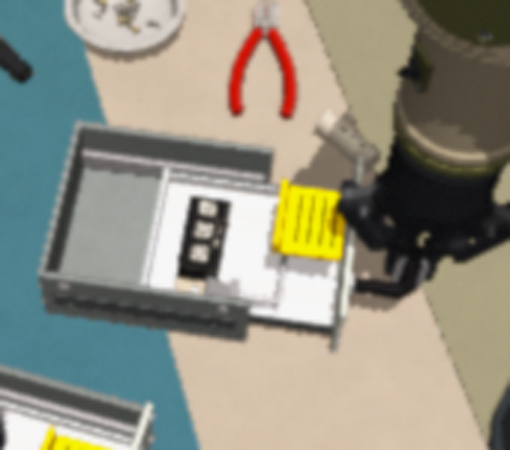

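The chassis follows: its panel is at crop (345,270) and the tray is about 50 mm out. I'll keep pulling.

>>> {"fn": "apply_moves", "kwargs": {"targets": "0 0 0 -0.6 0 0 0; 0 0 0 -1.2 0 0 0; 0 0 0 -1.8 0 0 0; 0 0 0 -2.4 0 0 0; 0 0 0 -3 0 0 0"}}

```text
time: 4.45
tool_pos: [416.0, -89.2, 32.9]
tcp_rot: [-179.9, -0.1, 6.0]
ft_force: [33.4, 11.4, -19.9]
finger_gap: 10.8
```

>>> {"fn": "apply_moves", "kwargs": {"targets": "0 0 0 -0.2 0 0 0; 0 0 0 -0.4 0 0 0; 0 0 0 -0.6 0 0 0; 0 0 0 -0.8 0 0 0; 0 0 0 -1 0 0 0"}}

```text
time: 4.95
tool_pos: [416.0, -89.7, 34.5]
tcp_rot: [179.9, -1.4, 6.0]
ft_force: [59.0, 17.9, -46.8]
finger_gap: 10.8
```

>>> {"fn": "apply_moves", "kwargs": {"targets": "0 0 0 0.5 0 0 0; 0 0 0 1 0 0 0; 0 0 0 1 0 0 4; 0 0 0 1 0 0 4; 0 0 0 1 0 0 4"}}

```text
time: 5.45
tool_pos: [415.6, -90.6, 32.7]
tcp_rot: [179.9, -0.1, 6.0]
ft_force: [-0.1, 0.8, 0.8]
finger_gap: 40.4
```

>>> {"fn": "apply_moves", "kwargs": {"targets": "0 0 0 0 0 0 4; 0 0 0 0 0 0 4; 0 0 0 0 0 0 4; 0 0 0 0 0 -2 4; 0 0 0 0 0 -4 4"}}

```text
time: 5.95
tool_pos: [414.3, -90.0, 71.7]
tcp_rot: [-179.9, 0.1, 6.0]
ft_force: [0.8, 0.4, -0.3]
finger_gap: 39.6
```

>>> {"fn": "apply_moves", "kwargs": {"targets": "0 0 0 0 0 -4 4; 0 0 0 0 0 -8 4; 0 0 0 0 0 -10 4; 0 0 0 0 0 -10 4; 0 0 0 0 0 -10 4"}}

```text
time: 6.45
tool_pos: [415.4, -90.3, 172.0]
tcp_rot: [180.0, -0.0, 6.0]
ft_force: [0.5, -0.3, -0.3]
finger_gap: 39.8
```

```bash
python3 - <<'E'
from h import *
s=sense();print(s['tool_pos'],s['tcp_rot'],s['ft_force'],s['finger_gap'])
x=[]
for c,(r,k) in(("side",(90,225)),("top",(80,270))):
    im=snapshot(c)[r:r+180,k:k+165,::-1];x.append(cv2.resize(im,None,fx=2.4,fy=2.4,interpolation=2))
    print(c,place_of(c,"module_pad"),place_of(c,"module_handle"))
    for d in place_of(c,"module_pad")[:1]:print(bp(c,d['at'],74))
    for d in place_of(c,"module_handle")[:1]:print(bp(c,d['at'],50))
cv2.imwrite("pics/o4.png",np.hstack(x))
E
```

```text
[415.42288858 -90.29634263 172.00092616] [ 1.79982133e+02 -3.63742801e-02  6.00812634e+00] [ 0.45403704 -0.34726658 -0.30179413] 39.8379032847974
side [{'at': [165.2, 337.1], 'confidence': 0.69}] [{'at': [177.1, 369.9], 'confidence': 0.83}]
[493.42331557 -90.60409572  74.        ]
[414.76578473 -95.22027826  50.        ]
top [{'at': [236.9, 354.9], 'confidence': 0.88}] [{'at': [271.6, 360.6], 'confidence': 0.96}]
[492.99140717 -89.32993787  74.        ]
[ 429.76745806 -103.33868228   50.        ]
```

View pics/o4.png

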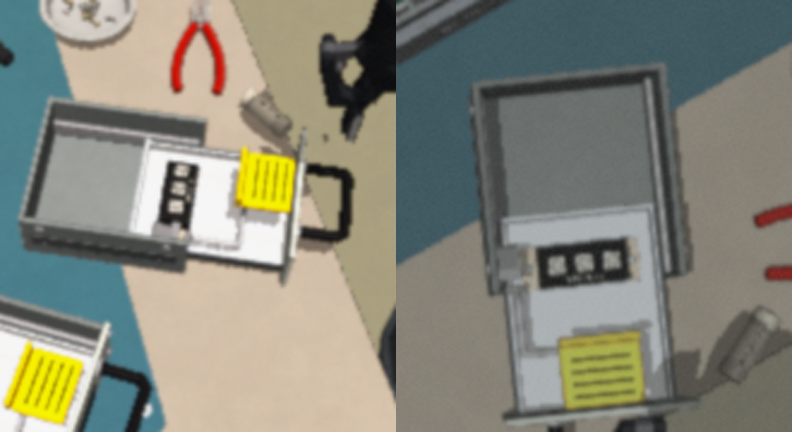

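The chassis stays locked out, let go for more than 0.5 s. The bar is free in both views, and the pad is at about (493,-90). Next I'll close the fingers and go above the pad.

>>> {"fn": "apply_moves", "kwargs": {"targets": "0 0 0 3.5 0.4 0 0; 0 0 0 7.6 0.9 2 0; 0 0 0 7.6 0.9 5 0; 0 0 0 7.6 0.9 8 0; 0 0 0 7.6 0.9 8.2 0"}}

```text
time: 7.45
tool_pos: [488.5, -90.1, 85.3]
tcp_rot: [-179.8, 0.5, 6.0]
ft_force: [-0.9, -0.5, -0.1]
finger_gap: 0.1
```

```bash
python3 - <<'E'
from h import *
rel([494,-90,74],6)
x=[]
for c,(r,k) in(("side",(90,260)),("top",(150,290))):
    im=snapshot(c)[r:r+130,k:k+130,::-1].copy();I=cv2.resize(im,None,fx=3,fy=3,interpolation=2)
    for p in([494,-90,74],[492,-91,90]):
        q=(pj(c,p)-[r,k])*3;cv2.circle(I,(int(q[1]),int(q[0])),4,(0,0,255),1)
    x.append(I)
cv2.imwrite("pics/a5.png",np.hstack(x))
E
```

```text
t 7.45 pos [488.5 -90.1  85.3] [-179.8    0.5    6. ] F [-0.9 -0.5 -0.1] gap 0.1
rel [-0.003  0.008  0.   ] [0.55 0.05 1.13]
```

View pics/a5.png

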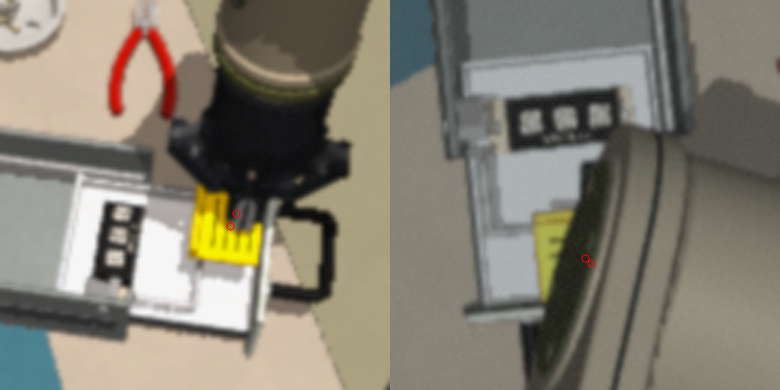

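The fingertips are over the pad in the side view (tips near crop (238,220)), ahead of the rear lip at column 195. I'll press down gradually.

>>> {"fn": "apply_moves", "kwargs": {"targets": "0 0 0 0.3 0 0.5 0; 0 0 0 0.3 0 1 0; 0 0 0 0.3 0 1.5 0; 0 0 0 0.3 0 2 0; 0 0 0 0.3 0 2.3 0"}}

```text
time: 8.05
tool_pos: [495.5, -91.1, 67.5]
tcp_rot: [180.0, -0.1, 6.0]
ft_force: [-0.9, 1.1, 5.7]
finger_gap: 0.1
```

>>> {"fn": "apply_moves", "kwargs": {"targets": "0 0 0 0 0 0.1 0; 0 0 0 0 0 0.2 0; 0 0 0 0 0 0.2 0; 0 0 0 0 0 0.2 0; 0 0 0 0 0 0.2 0"}}

```text
time: 8.55
tool_pos: [495.5, -91.1, 65.9]
tcp_rot: [180.0, -0.1, 6.0]
ft_force: [-0.7, -0.1, 5.8]
finger_gap: -0.1
```

>>> {"fn": "apply_moves", "kwargs": {"targets": "0 0 0 0 0 0.3 0; 0 0 0 0.4 0 0.3 0; 0 0 0 0.8 0 0.3 0; 0 0 0 1.2 0 0.3 0; 0 0 0 1.6 0 0.3 0"}}

```text
time: 9.05
tool_pos: [513.0, -89.4, 64.8]
tcp_rot: [179.9, -0.3, 6.0]
ft_force: [-2.0, 1.7, 17.7]
finger_gap: 0.3
```

>>> {"fn": "apply_moves", "kwargs": {"targets": "0 0 0 0.4 0 0 0; 0 0 0 0.8 0 0 0; 0 0 0 1.2 0 0 0; 0 0 0 1.6 0 0 0; 0 0 0 2 0 0 0"}}

```text
time: 9.55
tool_pos: [532.9, -87.3, 64.8]
tcp_rot: [179.9, -0.2, 6.0]
ft_force: [-1.4, 2.6, 17.3]
finger_gap: 0.2
```

```bash
python3 - <<'E'
from h import *
rel([587,-81,65],6)
im=snapshot("side")[90:240,220:390,::-1];cv2.imwrite("pics/p6.png",cv2.resize(im,None,fx=3,fy=3,interpolation=2))
E
```

```text
t 9.55 pos [532.9 -87.3  64.8] [179.9  -0.2   6. ] F [-1.4  2.6 17.3] gap 0.2
rel [ 0.001 -0.004  0.   ] [ 5.44 -0.05  0.01]
```

View pics/p6.png

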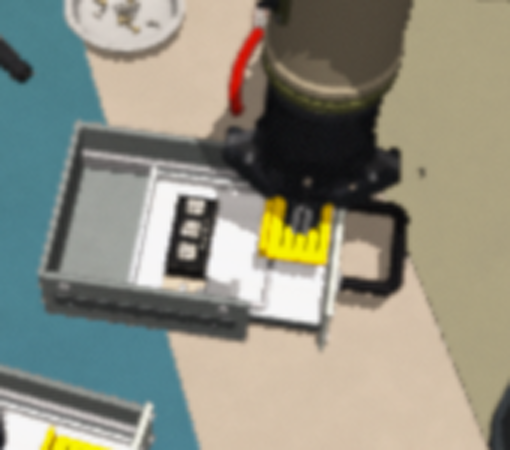

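The chassis moves in with the pad held down, so the lock has been passed. I'll push on home.

>>> {"fn": "apply_moves", "kwargs": {"targets": "0 0 0 0.8 0 0 0; 0 0 0 1.6 0 0 0; 0 0 0 2.4 0 0 0; 0 0 0 3.2 0 0 0; 0 0 0 4 0 0 0"}}

```text
time: 10.1
tool_pos: [572.7, -83.0, 64.9]
tcp_rot: [179.9, -0.2, 6.0]
ft_force: [-2.0, 2.2, 17.9]
finger_gap: 0.0
```

>>> {"fn": "apply_moves", "kwargs": {"targets": "0 0 0 0.5 0 0 0; 0 0 0 1 0 0 0; 0 0 0 1.5 0 0 0; 0 0 0 2 0 0 0; 0 0 0 2.5 0 0 0"}}

```text
time: 10.6
tool_pos: [593.4, -81.1, 64.4]
tcp_rot: [180.0, 0.3, 6.0]
ft_force: [-22.3, -0.9, 29.8]
finger_gap: 0.1
```

>>> {"fn": "apply_moves", "kwargs": {"targets": "0 0 0 0.2 0 0 0; 0 0 0 0.4 0 0 0; 0 0 0 0.6 0 0 0; 0 0 0 0.6 0 0 0; 0 0 0 0.6 0 0 0"}}

```text
time: 11.1
tool_pos: [599.7, -80.6, 64.4]
tcp_rot: [179.9, 0.2, 6.0]
ft_force: [-20.2, -2.0, 27.7]
finger_gap: 0.2
```

>>> {"fn": "apply_moves", "kwargs": {"targets": "0 0 0 -0.6 0 -0.3 0; 0 0 0 -0.6 0 -1.5 0; 0 0 0 -0.6 0 -4 0; 0 0 0 -0.6 0 -8 0; 0 0 0 -5 0 -11 0"}}

```text
time: 11.6
tool_pos: [556.6, -84.4, 172.0]
tcp_rot: [-180.0, -0.1, 6.1]
ft_force: [-0.8, -1.4, 1.3]
finger_gap: -0.2
```

>>> {"fn": "apply_moves", "kwargs": {"targets": "0 0 0 -4 -4 -2 0; 0 0 0 -8 -8 -4 0; 0 0 0 -12 -12 -4 0; 0 0 0 -12 -12 -4 0; 0 0 0 -12 -12 -4 0"}}

```text
time: 12.1
tool_pos: [420.5, 24.0, 210.9]
tcp_rot: [-180.0, -0.0, 6.2]
ft_force: [-0.0, 0.4, 0.4]
finger_gap: -0.2
```

```bash
python3 - <<'E'
from h import *
s=sense();print(s['time'],s['tool_pos'],s['ft_force'])
x=[]
for c,(r,k) in(("side",(90,160)),("top",(70,160))):
    im=snapshot(c)[r:r+200,k:k+250,::-1];x.append(cv2.resize(im,None,fx=1.6,fy=1.6,interpolation=2))
    for q,z in(("module_pad",74),("module_handle",50)):
        for d in place_of(c,q)[:1]:print(c,q,d,bp(c,d['at'],z))
cv2.imwrite("pics/e7.png",np.hstack(x))
E
```

```text
12.1 [420.51918499  24.03309134 210.87092833] [-0.03010048  0.44337863  0.4396925 ]
side module_pad {'at': [159.0, 297.9], 'confidence': 0.59} [582.28640096 -83.10200144  74.        ]
side module_handle {'at': [169.0, 331.9], 'confidence': 0.65} [502.92130459 -93.30146613  50.        ]
top module_pad {'at': [185.1, 349.6], 'confidence': 0.92} [583.44698643 -79.86489668  74.        ]
top module_handle {'at': [227.5, 354.8], 'confidence': 0.62} [508.63575607 -92.78077178  50.        ]
```

View pics/e7.png

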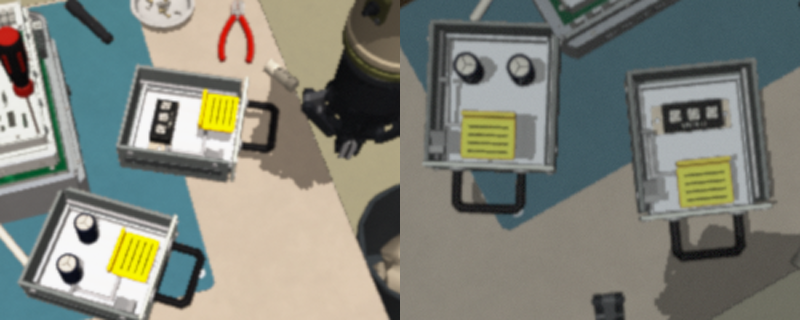

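The module panel is now against its rack, much like the capacitor one. But I drew back 6 mm while still lightly pressing, so I may have dragged it out a few mm. There is plenty of time, so I'll nudge the handle bar home from the front.

```bash
python3 -c "
from h import *
rel([455,-97,42],6)"
```

```text
t 12.4 pos [422.7  21.6 209.9] [-180.    0.    6.] F [-0.1 -0.1  0.2] gap 0.6
rel [-0.     0.001 -0.001] [ 2.   12.13 16.79]
```

>>> {"fn": "apply_moves", "kwargs": {"targets": "0 0 0 1 4 4 0; 0 0 0 2 8 8 0; 0 0 0 2 12.1 11 0; 0 0 0 2 12.1 14 0; 0 0 0 2 12.1 16.8 0"}}

```text
time: 12.9
tool_pos: [454.0, -98.4, 39.3]
tcp_rot: [-180.0, 0.1, 5.8]
ft_force: [-0.6, 1.5, 0.1]
finger_gap: -0.3
```

>>> {"fn": "apply_moves", "kwargs": {"targets": "0 0 0 0.6 0 0 0; 0 0 0 1.2 0 0 0; 0 0 0 1.8 0 0 0; 0 0 0 2.4 0 0 0; 0 0 0 3 0 0 0"}}

```text
time: 13.4
tool_pos: [486.6, -92.9, 43.9]
tcp_rot: [179.9, -0.2, 6.1]
ft_force: [0.5, -0.2, -0.4]
finger_gap: -0.1
```

>>> {"fn": "apply_moves", "kwargs": {"targets": "0 0 0 0.3 0 0 0; 0 0 0 0.6 0 0 0; 0 0 0 0.9 0 0 0; 0 0 0 1.2 0 0 0; 0 0 0 1.5 0 0 0"}}

```text
time: 13.9
tool_pos: [493.8, -91.9, 42.1]
tcp_rot: [-179.9, 0.8, 6.0]
ft_force: [-46.9, -5.0, 42.5]
finger_gap: 0.1
```

A hard stop at 47 N confirms it is home. I'll back straight off and up.

>>> {"fn": "apply_moves", "kwargs": {"targets": "0 0 0 -2 0 0 0; 0 0 0 -5 0 0 0; 0 0 0 -6 0 -4 0; 0 0 0 -6 0 -9 0; 0 0 0 -6 0 -14 0"}}

```text
time: 14.4
tool_pos: [438.6, -97.4, 183.1]
tcp_rot: [-180.0, 0.1, 6.0]
ft_force: [0.9, -0.4, 1.1]
finger_gap: -0.2
```

>>> {"fn": "apply_moves", "kwargs": {"targets": "0 0 0 0 0 0 0; 0 0 0 0 0 0 0; 0 0 0 0 0 0 0; 0 0 0 0 0 0 0; 0 0 0 0 0 0 0"}}

```text
time: 14.9
tool_pos: [439.0, -97.3, 180.6]
tcp_rot: [-179.9, 0.2, 6.0]
ft_force: [0.2, -0.6, -0.4]
finger_gap: -0.3
```

```bash
python3 - <<'E'
from h import *
s=sense();print(s['time'],s['tool_pos'],s['ft_force'])
x=[]
for c,(r,k) in(("side",(90,160)),("top",(70,160))):
    im=snapshot(c)[r:r+200,k:k+250,::-1];x.append(cv2.resize(im,None,fx=1.6,fy=1.6,interpolation=2))
    for d in place_of(c,"module_pad")[:1]:print(c,bp(c,d['at'],74))
cv2.imwrite("pics/e8.png",np.hstack(x))
E
```

```text
14.9 [439.0232092  -97.3322752  180.57824359] [ 0.23817756 -0.59619571 -0.40482655]
side [581.12969491 -80.34561212  74.        ]
top [585.70601892 -76.70902372  74.        ]
```

View pics/e8.png

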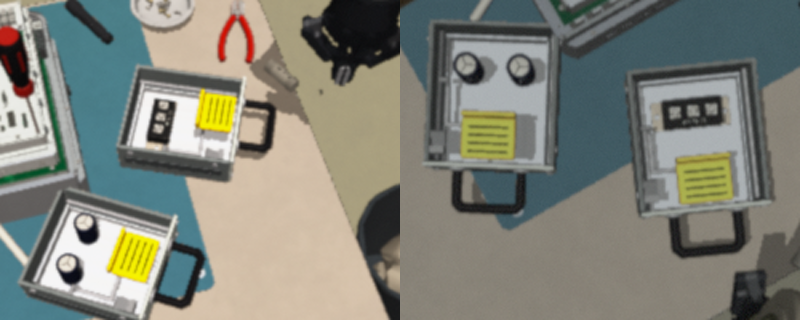

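Both chassis are shut with their panels against the racks, and the gripper is clear of everything.

```bash
python3 -c "
from bench import *
print(hand_in())"
```

```text
the job is handed in; nothing more can be done
None
```

The job is done and handed in at about 15 s of robot time; the hand-in gives no verdict.

- **Pulling out:** I pulled the power module chassis out by its handle to its end stop, about 79 mm of travel, peaking near 60 N along the slide. I opened the fingers and lifted off; the camera showed it stayed out by itself for well over 0.5 s.
- **Release and return:** I pressed the yellow pad to about 65 mm, its stop, with about 17 N. Still pressing, I slid the chassis in until it stopped. The last few millimetres were the fingers slipping on the pad.
- **Extra step:** I drew back 6 mm while only just lifting off the pad, which could have dragged the chassis out a little. I then pushed the handle bar from the front, with the pad no longer pressed, against a hard stop at 47 N.

**Last checks:** both panels sit against their racks in both views. The arm is clear, with forces under 1 N. I never touched the capacitor chassis, and it looks unmoved. The two cameras put the pad at x = 581 and 586 mm, 5 mm apart, so I relied on the hard stop rather than the pictures for "home".

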